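# Unstack the heating blocks into their dry-bath heaters

### The job

The four aluminium heating blocks have come back from cleaning in one stack: take the stack apart and seat each block in the heater whose bay has its shape and size, flat on the bay floor, and let go of it. Set the blocks down without dropping them, and leave the amber bottle and the tube rack standing where they are.

Things in the scene. Friction and masses are not known exactly. Their poses are not given: they have to be found in the camera images.
- block_long: Loose bare-aluminium heating block, 45 mm high, upright, dark tube wells on its top face. Origin: centre of its underside; z up. The largest, at the bottom of the stack, standing on the bench: 64 mm along its x, 116 mm along its y, eight wide wells; about 0.6 kg.
- block_square: Loose bare-aluminium heating block, 45 mm high, upright, dark tube wells on its top face. Origin: centre of its underside; z up. Second from the bottom, resting on the long block: 60 mm by 60 mm along its x and y, sixteen fine wells; about 0.3 kg.
- block_round: Loose bare-aluminium heating block, 45 mm high, upright, dark tube wells on its top face. Origin: centre of its underside; z up. Third from the bottom, resting on the square block: cylinder of 52 mm diameter, seven wells; about 0.2 kg.
- block_small: Loose bare-aluminium heating block, 45 mm high, upright, dark tube wells on its top face. Origin: centre of its underside; z up. The smallest, on top of the stack, resting on the round block (its underside is 135 mm above the bench): 26 mm along its x, 50 mm along its y, one row of three wells; about 0.12 kg.
- heater_long: Fixed white heater, deck 60 mm above the bench, with a grey control strip (40 mm deep, 45 mm high) along its -x side. In the deck a 15 mm deep, dark-floored bay. Origin: on the bench under the bay's centre (bay floor 45 mm above it); z up. The bay is a long rectangle, 76 mm along x, 128 mm along y. Housing 104 mm (x) by 156 mm (y) about the origin. A seated block stands 30 mm proud.
- heater_square: Fixed white heater, deck 60 mm above the bench, with a grey control strip (40 mm deep, 45 mm high) along its -x side. In the deck a 15 mm deep, dark-floored bay. Origin: on the bench under the bay's centre (bay floor 45 mm above it); z up. The bay is a square, 72 mm by 72 mm along x and y. Housing 104 mm (x) by 110 mm (y) about the origin. A seated block stands 30 mm proud.
- heater_round: Fixed white heater, deck 60 mm above the bench, with a grey control strip (40 mm deep, 45 mm high) along its -x side. In the deck a 15 mm deep, dark-floored bay. Origin: on the bench under the bay's centre (bay floor 45 mm above it); z up. The bay is a circle of 64 mm diameter. Housing 100 mm (x) by 106 mm (y) about the origin. A seated block stands 30 mm proud.
- heater_small: Fixed white heater, deck 60 mm above the bench, with a grey control strip (40 mm deep, 45 mm high) along its -x side. In the deck a 15 mm deep, dark-floored bay. Origin: on the bench under the bay's centre (bay floor 45 mm above it); z up. The bay is a small rectangle, 38 mm along x, 62 mm along y. Housing 78 mm (x) by 100 mm (y) about the origin. A seated block stands 30 mm proud.
- bottle: Loose amber glass bottle with a black cap and blank paper label, 54 mm diameter, 105 mm high. Origin: centre of its underside. Not to be disturbed. Besides the stack, it is the tallest thing among the heaters.
- rack: Loose white tube rack, 70 mm (x) by 110 mm (y), 72 mm high over the blue-capped tubes in it. Origin: centre of its underside. Not to be disturbed.
Not all that is in view belongs to the job. What is shaped like the block_round but blue is not meant.

How it is judged:
By the outcome, as a careful person would: the job done as asked, in the order asked, and still so for the second after the job is handed in, with the robot touching nothing.
It also fails if it takes over 96 s, if anything falls off the work surface, if the arm or the gripper's body presses on something with over 40 N, if the wrist force passes 120 N, or if a joint passes its speed limit or range.

### The arm

A 6-joint arm with a two-finger parallel gripper is mounted at the origin on the work surface. World frame = base frame: x ahead of the robot, y to its left, z up, the work surface at z = 0. Lengths are in m, angles in rad, forces in N, time in s.
With the tool pointing down it reaches from about 0.4 to 0.825 m from the base axis. Payload 7 kg.
Tool frame: the origin (TCP) lies midway between the tips of the shut fingers; the grasp point (between the pads) lies 19 mm behind it; z points along the fingers, y is the direction in which the jaws open and shut (so a half turn about z gives the same grasp; the last joint's range is limited). The gripper opens to 88 mm and grips with 3 to 60 N. Pads are 19 mm wide; open, the fingers measure 130 mm over their backs; the gripper's body (78 mm by 193 mm) begins 47 mm behind the grasp point.
Start: joints at [-0.851, 0.359, 0.012, 0, -1.224, -0.288], TCP at [0.282, -0.613, 0.227] pointing down, gripper open.
Joint ranges: [-3.07, 3.07], [-1.43, 2.12], [-1.02, 1.25], [-3.03, 1.67], [-3.05, -0], [-3.03, 3.03]. Speed limits (rad/s): [2.39, 2.39, 3.01, 3.14, 3.14, 3.14].

### API

Orientations are given as [roll, pitch, yaw] about the fixed x, y, z axes, in that order (R = Rz(yaw) Ry(pitch) Rx(roll)).
In Python, from station import get_state, grab_frame, camera_info, job_done gives the robot as it stands. The module is installed in compiled form; this text tells all that it offers.
- The arm moves only by the shell command python3 -m inch 'ROWS' [FORCE]. ROWS is JSON, a list that holds one entry, the list of rows, each a list of 7 numbers: the shift along the tool's x, y, z normalised to -1 to 1, where 1 is 50 cm, then the turn, a rotation vector about the tool's x, y, z normalised to -1 to 1, where 1 is 180 degrees, then the closure, from 0 (fully open) to 1 (shut). A call has 1 to 20 rows; each row shifts and turns the commanded pose from where the row before left it, along the tool's axes as they then stand; what a row does not reach is not made up. A row lasts 1/10 s, in which the tool goes at most 50 mm and 8.59 degrees, less where a joint would pass 70% of its speed; a pose out of reach is approached as far as the arm can. A call with a number of a shift or a turn outside -1 to 1 is refused whole. A call with a gripper value outside its range is refused whole. The fingers move at their own pace and stop on an object; FORCE is the grip in N (left out, the last holds). Time passes only in rows, so rows that do not move let the fingers close. It gives the time, the measured TCP pose, the force and the opening at its end, in the units of the state.
- get_state(): the state, without advancing time (a new reading comes with each control period).
- grab_frame(name): name is "side" or "top" or "wrist"; returns the picture (384x512x3 uint8, blue, green, red); there is no depth.
- camera_info(name): a dict with "vertical_fov" (degrees; the focal length in pixels is half the picture's height over the tangent of half this angle, whatever the lens; pixels are square), "cx", "cy" (the principal point, pixels), "R" (3x3) and "t" (3): a world point X has camera coordinates R X + t. Camera axes: x right, y down, z forward; pixel columns grow to the right and rows downward; lengths in m; the calibration is good to about 2 mm. A picture is of the moment at which its call begins: read the wrist's pose just before it. camera_info takes no time and is no camera call; for the wrist camera it gives the pose at the moment of the call.
- job_done(): hands the job in, once; it reports no verdict.
The state is a dict: "t": time; "q": joint angles; "qd": joint speeds; "joint_efforts": joint torques, N m; "eef_pos": TCP position; "ee_rot": TCP orientation; "force": force on the tool from outside, world axes, zero at the start; "moment": the same for the moment, N m; "width": finger opening in m.
Only numpy, scipy, OpenCV 4.12 (cv2) and the standard library are available. Lean on these libraries where they do the work, as an engineer would, in place of code of your own. Each camera call takes 0.05 s, during which the arm holds its last target.

## Working session

There is one attempt and no reset: what is moved stays moved. The work goes in short steps, Python scripts to look and compute and a shell command to move; the robot and the scene stay as the last step left them, time stands still between calls to the robot, and variables do not carry over. Pictures are saved under pics/ and viewed, and the job is handed in when it is done.

```bash
mkdir -p pics
python3 - <<'E'
from station import *
import cv2
print(get_state())
for n in ["side","top","wrist"]:
    ci=camera_info(n); print(n,ci)
    cv2.imwrite(f"pics/{n}0.png",grab_frame(n))
E
```

```text
{'t': 0.0, 'q': array([-8.50879125e-01,  3.59394549e-01,  1.10639215e-02, -3.92614915e-04,
       -1.22411413e+00, -2.88086702e-01]), 'qd': array([ 1.49451486e-05, -2.61175629e-04, -1.30539515e-04, -2.12497782e-03,
       -5.21512000e-04,  1.62366611e-03]), 'joint_efforts': array([ 2.57802158e-04, -5.82718098e+01,  2.93056977e+01,  6.99683100e+00,
        6.87731575e-03, -1.87558030e-04]), 'eef_pos': array([ 0.28227955, -0.61259131,  0.22561229]), 'ee_rot': array([ 3.13990729e+00, -1.14527569e-04, -2.70989576e+00]), 'force': array([ 0.54740067, -0.41625331, -0.37930294]), 'moment': array([ 0.03577204, -0.01650374,  0.02288448]), 'width': 0.08773972212916123}
side {'vertical_fov': 46.46749210402377, 'cx': 248.6872898785615, 'cy': 190.16202177813173, 'R': array([[-0.24753916, -0.96881021,  0.0114517 ],
       [-0.54970981,  0.13070287, -0.8250672 ],
       [ 0.79783676, -0.21053156, -0.56491855]]), 't': array([0.2142374 , 0.39544179, 1.02862404])}
top {'vertical_fov': 53.663955899054166, 'cx': 258.5564175316087, 'cy': 191.0602831018813, 'R': array([[ 0.02262664, -0.99952806,  0.02077712],
       [-0.99373624, -0.02476075, -0.10897335],
       [ 0.10943638, -0.01818127, -0.99382751]]), 't': array([0.04017125, 0.57699949, 1.28159081])}
wrist {'vertical_fov': 59.922233111904916, 'cx': 257.6106824741807, 'cy': 192.55879787991788, 'R': array([[-0.41891804,  0.90802145,  0.00217226],
       [ 0.86891373,  0.40017875,  0.29128317],
       [ 0.26362208,  0.12391128, -0.95663441]]), 't': array([ 0.6746856 , -0.03558623,  0.39105471])}
```

View pics/top0.png

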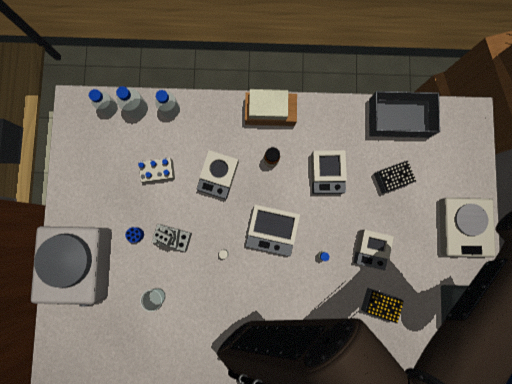

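View pics/side0.png

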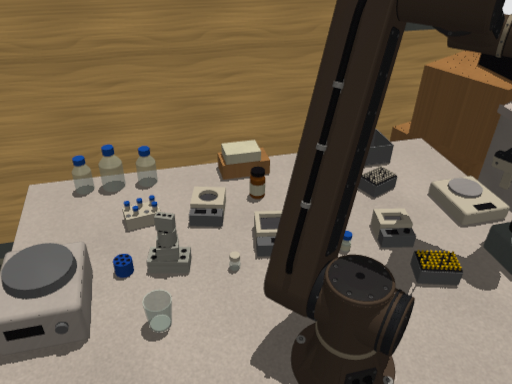

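View pics/wrist0.png

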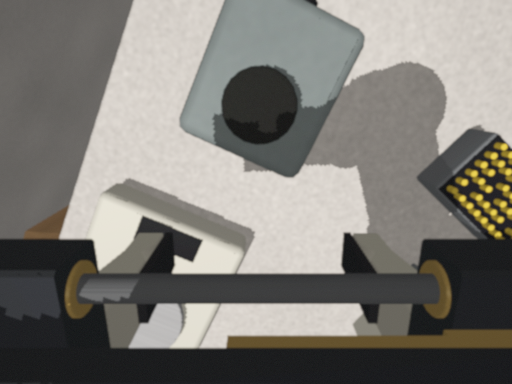

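Top view: heater_round ~(218,172), heater_square ~(328,172), heater_long ~(272,230), heater_small ~(375,248). The stack is at ~(172,237), and the blue decoy cylinder is at (134,235). The bottle is at (272,156) and the rack at (157,170).

```bash
cat > h.py <<'E'
import numpy as np, cv2
from station import *
def ray(ci,u,v):
    f=192/np.tan(np.radians(ci["vertical_fov"]/2)); R=np.array(ci["R"]);t=np.array(ci["t"])
    return -R.T@t, R.T@np.array([(u-ci["cx"])/f,(v-ci["cy"])/f,1])
def toplane(ci,u,v,z):
    c,d=ray(ci,u,v); return (c+d*(z-c[2])/d[2])
def proj(ci,X):
    f=192/np.tan(np.radians(ci["vertical_fov"]/2)); p=np.array(ci["R"])@np.array(X)+np.array(ci["t"])
    return ci["cx"]+f*p[0]/p[2], ci["cy"]+f*p[1]/p[2]
E
python3 - <<'E'
from h import *
im=cv2.imread("pics/top0.png")
a=cv2.resize(im[140:300,120:270],None,fx=4,fy=4,interpolation=cv2.INTER_CUBIC);cv2.imwrite("pics/topc1.png",a[:600])
a=cv2.resize(im[140:280,235:405],None,fx=4,fy=4,interpolation=cv2.INTER_CUBIC);cv2.imwrite("pics/topc2.png",a[:600])
ci=camera_info("top")
for n,u,v,z in [("hr",219,169,.06),("hs",329,165,.06),("hl",273,224,.06),("hsm",376,244,.06),("stackbase",174,237,.045),("top",166,237,.18),("bottle",272,156,.105),("rack",156,170,.07),("decoy",134,235,.045),("bot2",324,256,.04)]: print(n,toplane(ci,u,v,z).round(3))
a=cv2.resize(cv2.imread("pics/side0.png")[190:290,100:250],None,fx=5,fy=5,interpolation=cv2.INTER_CUBIC);cv2.imwrite("pics/sidec1.png",a)
E
```

```text
hr [0.645 0.19  0.06 ]
hs [ 0.668 -0.185  0.06 ]
hl [0.463 0.003 0.06 ]
hsm [ 0.404 -0.343  0.06 ]
stackbase [0.412 0.335 0.045]
top [0.414 0.332 0.18 ]
bottle [0.685 0.014 0.105]
rack [0.634 0.4   0.07 ]
decoy [0.416 0.469 0.045]
bot2 [ 0.359 -0.172  0.04 ]
```

View pics/topc1.png

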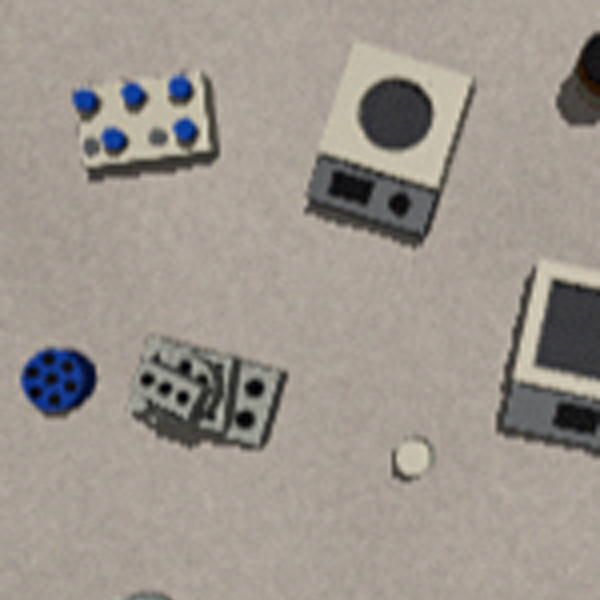

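View pics/topc2.png

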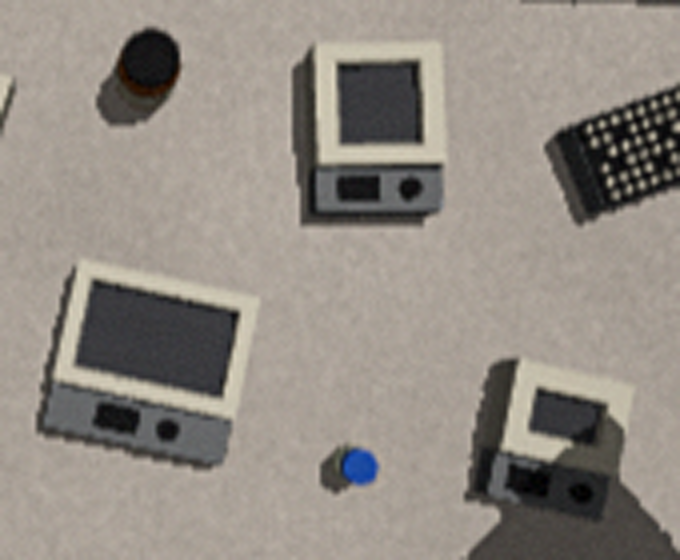

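View pics/sidec1.png

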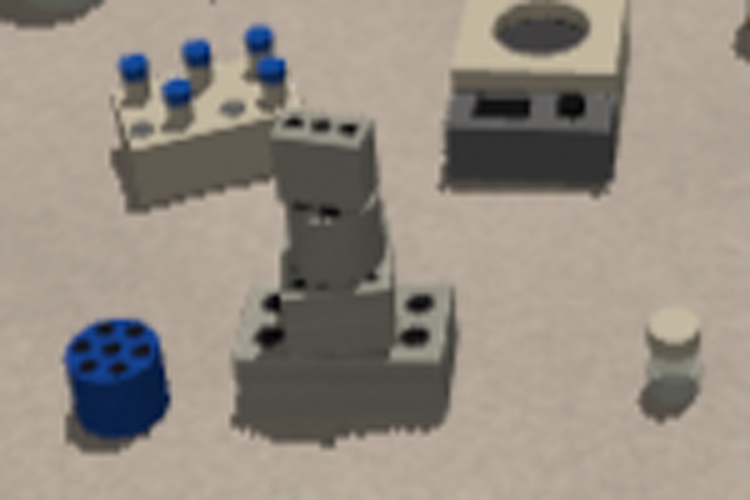

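```bash
cat >> h.py <<'E'
def Rt(rpy):
    from scipy.spatial.transform import Rotation as Ro
    return Ro.from_euler("xyz",rpy).as_matrix()
def go(target,yaw=None,step=45.,cap=True,frm=None,fyaw=None):
    """prints how to go: first yaw rows at place, then translation rows in tool axes"""
    s=get_state(); p=np.array(s["eef_pos"]) if frm is None else np.array(frm)
    y0=s["ee_rot"][2] if fyaw is None else fyaw
    if yaw is None: yaw=y0
    d=(yaw-y0+np.pi)%(2*np.pi)-np.pi
    print("turn z total norm",round(-d/np.pi,4),"rows",abs(np.degrees(d))/8.5)
    R=np.array([[np.cos(yaw),np.sin(yaw),0],[np.sin(yaw),-np.cos(yaw),0],[0,0,-1]])
    v=R.T@(np.array(target)-p)
    n=int(np.ceil(np.linalg.norm(v)*1000/step))
    print("shift mm",(v*1000).round(1),"n",n,"per row norm",(v/.5/n).round(4), "tot norm",(v/.5).round(4),"q6", round(yaw-np.arctan2(target[1],target[0])+np.pi/2,2))
def wsnap(name):
    ci=camera_info("wrist"); im=grab_frame("wrist"); cv2.imwrite(f"pics/{name}.png",im)
    import pickle; pickle.dump(ci,open(f"pics/{name}.pkl","wb")); return ci,im
def load(name):
    import pickle; return pickle.load(open(f"pics/{name}.pkl","rb")),cv2.imread(f"pics/{name}.png")
E
python3 - <<'E'
from h import *
ci=camera_info("wrist");s=get_state()
c,_=ray(ci,0,0); R=Rt(s["ee_rot"])
print("cam off tool",R.T@(c-s["eef_pos"]), "axis tool",R.T@np.array(ci["R"])[2], "c",c)
for u,v in [(256,100),(256,0),(0,0),(511,0),(0,230),(511,230)]:
  X=toplane(ci,u,v,.06);print(u,v,(R.T@(X-s["eef_pos"])).round(3))
go([.34,-.45,.30],-np.pi/2-.3)
E
```

```text
cam off tool [ 0.07952957 -0.00076508 -0.15726013] axis tool [-2.91426457e-01  8.26944713e-04  9.56592879e-01] c [ 0.21048189 -0.64687871  0.38311828]
256 100 [ 0.072 -0.002  0.166]
256 0 [ 0.155 -0.002  0.166]
0 0 [ 0.154 -0.222  0.166]
511 0 [0.155 0.218 0.166]
0 230 [-0.06  -0.271  0.165]
511 230 [-0.06   0.266  0.166]
turn z total norm -0.2671 rows 5.656100703071041
shift mm [-172.5   -7.   -74.2] n 5 per row norm [-0.069  -0.0028 -0.0297] tot norm [-0.345  -0.0141 -0.1483] q6 0.62
```

```bash
python3 -m inch '[[[0,0,0,0,0,-0.0453,0],[0,0,0,0,0,-0.0453,0],[0,0,0,0,0,-0.0453,0],[0,0,0,0,0,-0.0453,0],[0,0,0,0,0,-0.0453,0],[0,0,0,0,0,-0.0453,0],[0,0,0,0,0,-0.0453,0],[0,0,0,0,0,-0.0453,0],[-0.0686,-0.0476,-0.0148,0,0,0,0],[-0.0686,-0.0476,-0.0148,0,0,0,0],[-0.0686,-0.0476,-0.0148,0,0,0,0],[-0.0686,-0.0476,-0.0148,0,0,0,0],[-0.0686,-0.0476,-0.0148,0,0,0,0],[-0.0686,-0.0476,-0.0148,0,0,0,0],[-0.0686,-0.0476,-0.0148,0,0,0,0],[-0.0686,-0.0476,-0.0148,0,0,0,0],[-0.0686,-0.0476,-0.0148,0,0,0,0],[-0.0686,-0.0476,-0.0148,0,0,0,0]]]'
python3 -m inch '[[[0,0,0,0,0,0,0],[0,0,0,0,0,0,0],[0,0,0,0,0,0,0]]]'
python3 -c "
from h import *
wsnap('w1');print(get_state()['eef_pos'],get_state()['ee_rot'])
go([.55,-.10,.3],-np.pi/2)"
```

```text
t: 1.95
eef_pos: [0.5212, -0.2685, 0.3008]
ee_rot: [3.141, 0.0, -1.571]
force: [1.1, -1.4, 0.3]
width: 0.0875
t: 2.25
eef_pos: [0.5201, -0.2704, 0.3002]
ee_rot: [3.141, 0.0, -1.571]
force: [-0.1, 0.1, -1.0]
width: 0.088
[ 0.51997708 -0.27073384  0.30020685] [ 3.14087350e+00  1.43998814e-04 -1.57218166e+00]
turn z total norm -0.0004 rows 0.009338057913570317
shift mm [-170.7  -30.     0.2] n 4 per row norm [-0.0854 -0.015   0.0001] tot norm [-0.3415 -0.06    0.0004] q6 0.18
```

View pics/w1.png

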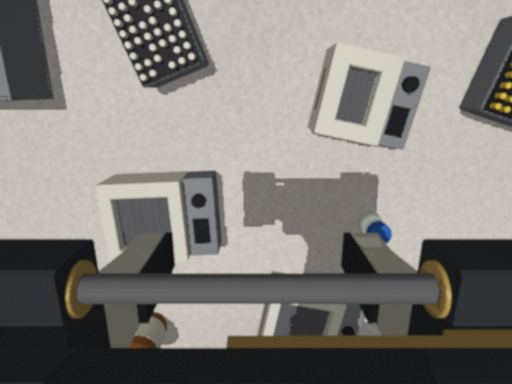

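```bash
python3 -m inch '[[[-0.0854,-0.015,0,0,0,0,0],[-0.0854,-0.015,0,0,0,0,0],[-0.0854,-0.015,0,0,0,0,0],[-0.0854,-0.015,0,0,0,0,0],[0,0,0,0,0,0,0],[0,0,0,0,0,0,0]]]' >/dev/null
python3 -c "
from h import *
wsnap('w2')"
python3 -m inch '[[[-0.09,0.015,0,0,0,0,0],[-0.09,0.015,0,0,0,0,0],[-0.09,0.015,0,0,0,0,0],[-0.09,0.015,0,0,0,0,0],[0,0,0,0,0,0,0],[0,0,0,0,0,0,0]]]'>/dev/null
python3 -c "
from h import *
wsnap('w3')"
python3 -m inch '[[[-0.092,0,0,0,0,0,0],[-0.092,0,0,0,0,0,0],[-0.092,0,0,0,0,0,0],[-0.092,0,0,0,0,0,0],[0,0,0,0,0,0,0],[0,0,0,0,0,0,0]]]'
python3 -c "
from h import *
wsnap('w4')
a=np.vstack([np.hstack([cv2.resize(cv2.imread('pics/w%d.png'%i),(400,300)) for i in (2,3)]),np.hstack([cv2.resize(cv2.imread('pics/w%d.png'%i),(400,300)) for i in (4,4)])])
cv2.imwrite('pics/m1.png',a)
"
```

```text
t: 4.2
eef_pos: [0.5215, 0.2638, 0.2999]
ee_rot: [3.141, -0.001, -1.572]
force: [-0.4, -0.0, -0.5]
width: 0.0879
```

View pics/m1.png

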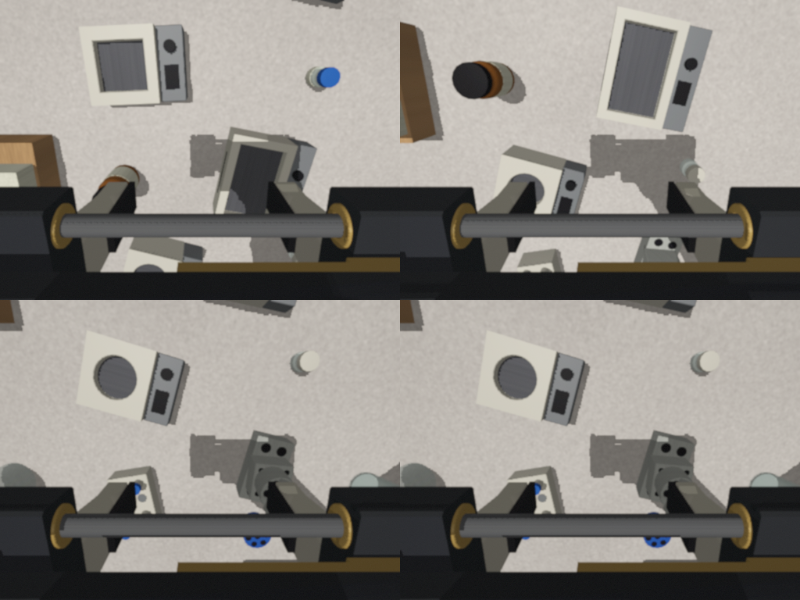

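```bash
cat > heat.py <<'E'
from h import *
res={}
for n,name,w,g in [("small","w1",(38,62),(355,95)),("square","w2",(72,72),None),("long","w3",(76,128),None),("round","w4",(64,64),None)]:
    ci,im=load(name)
    hsv=cv2.cvtColor(im,cv2.COLOR_BGR2HSV)
    lab=cv2.cvtColor(im,cv2.COLOR_BGR2LAB).astype(int)
    m=((lab[...,0]>185)&(lab[...,2]>131)).astype(np.uint8)*255
    m=cv2.morphologyEx(m,cv2.MORPH_CLOSE,np.ones((3,3),np.uint8))
    m=cv2.morphologyEx(m,cv2.MORPH_OPEN,np.ones((3,3),np.uint8))
    m[235:]=0
    cv2.imwrite(f"pics/mask_{n}.png",m)
    cs,h=cv2.findContours(m,cv2.RETR_CCOMP,cv2.CHAIN_APPROX_NONE)
    best=[(cv2.contourArea(c),c,h[0][i][3]) for i,c in enumerate(cs) if h[0][i][3]>=0 and cv2.contourArea(c)>600]
    for a,c,par in best:
        for lab_,cc in(("bay",c),("deck",cs[par])):
            P=np.array([toplane(ci,u,v,.06)[:2] for u,v in cc[:,0,:].astype(float)])
            r=cv2.minAreaRect((P*1000).astype(np.float32))
            print(n,lab_,c.reshape(-1,2).mean(0).round(0),"ctr",np.round(r[0],1),"size",np.round(r[1],1),"ang",round(r[2],2))
E
python3 heat.py
python3 -m inch '[[[-0.06,0.045,-0.025,0,0,0,0],[-0.06,0.045,-0.025,0,0,0,0],[-0.06,0.045,-0.025,0,0,0,0],[-0.06,0.045,-0.025,0,0,0,0],[0,0,0,0,0,0,0],[0,0,0,0,0,0,0]]]'
python3 -c "
from h import *
wsnap('s1')"
```

```text
small bay [358.  94.] ctr [ 405.3 -345.1] size [64.7 40.9] ang 78.2
small deck [358.  94.] ctr [ 522.3 -307.7] size [269.7 662.6] ang 89.99
small bay [404. 106.] ctr [ 351.4 -331.3] size [101.8  35. ] ang 78.53
small deck [404. 106.] ctr [ 522.3 -307.7] size [269.7 662.6] ang 89.99
small bay [330. 108.] ctr [ 437.3 -330.9] size [ 64.  126.4] ang 24.69
small deck [330. 108.] ctr [ 522.3 -307.7] size [269.7 662.6] ang 89.99
square bay [413.  99.] ctr [ 371.5 -168.1] size [55.8 37.8] ang 0.05
square deck [413.  99.] ctr [ 543.4 -136.7] size [643.8 269.9] ang 0.05
square bay [154.  83.] ctr [ 667.9 -186.3] size [75.1 74.8] ang 2.53
square deck [154.  83.] ctr [ 543.4 -136.7] size [643.8 269.9] ang 0.05
square bay [206.  98.] ctr [ 627.3 -183.9] size [126.5 114.5] ang 3.14
square deck [206.  98.] ctr [ 543.4 -136.7] size [643.8 269.9] ang 0.05
long bay [113. 105.] ctr [686.8  14.7] size [ 60.6 111.9] ang 83.94
long deck [113. 105.] ctr [523.4  42.8] size [663.2 270. ] ang 0.03
long bay [367. 100.] ctr [395.   15.2] size [152.4  36.6] ang 78.86
long deck [367. 100.] ctr [523.4  42.8] size [663.2 270. ] ang 0.03
long bay [308.  88.] ctr [463.2   1.2] size [130.3  78.7] ang 78.87
long deck [308.  88.] ctr [523.4  42.8] size [663.2 270. ] ang 0.03
round bay [147.  99.] ctr [648.2 192.8] size [65.4 66.1] ang 42.19
round deck [147.  99.] ctr [524.4 226.1] size [269.5 646.6] ang 89.96
round bay [211. 115.] ctr [573.9 212.7] size [106.1  56.6] ang 73.84
round deck [211. 115.] ctr [524.4 226.1] size [269.5 646.6] ang 89.96
t: 4.85
eef_pos: [0.4313, 0.3836, 0.351]
ee_rot: [-3.141, 0.001, -1.572]
force: [-0.4, -0.8, 0.7]
width: 0.0874
```

View pics/s1.png

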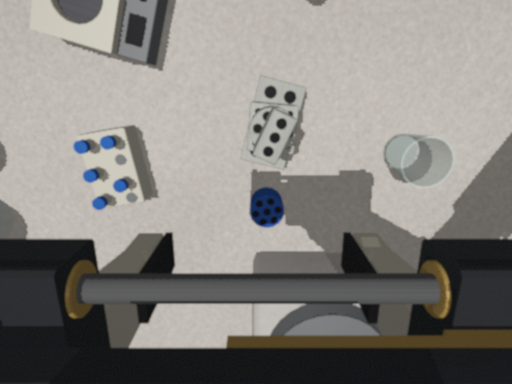

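The stack is at (272,125) with the small block's three-well top at (274,137). The blue decoy at (267,207) is not part of the job.

```bash
python3 -c "
from h import *
ci,im=load('s1')
a=cv2.resize(im[60:185,210:335],None,fx=4.8,fy=4.8,interpolation=cv2.INTER_CUBIC);cv2.imwrite('pics/s1c.png',a)
"
```

```text
(no output)
```

View pics/s1c.png

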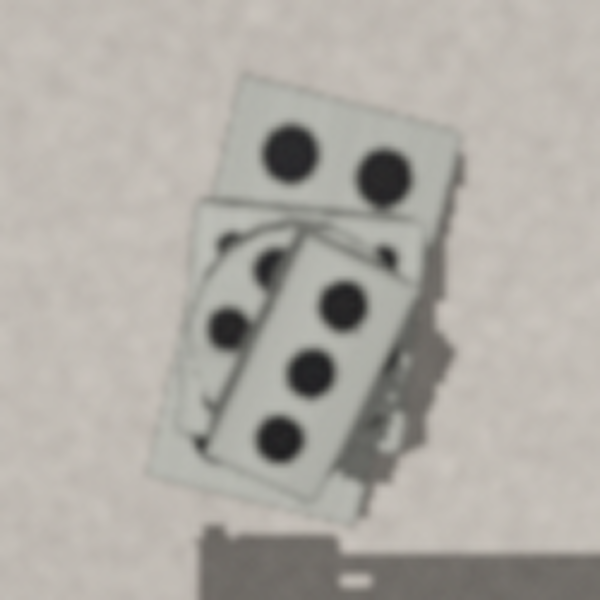

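```bash
python3 -c "
from h import *
ci,im=load('s1')
f=lambda x,y,z: toplane(ci,210+x/4.8-.4,60+y/4.8-.4,z)[:2]*1000
C=[f(*p,.18) for p in [(304,230),(420,288),(316,502),(206,455)]]
print(np.round(C,1), np.mean(C,0).round(1)); W=[f(*p,.18) for p in [(344,306),(311,373),(279,439)]]; print(np.round(W,1))
d=W[2]-W[0]; print('long axis ang',np.degrees(np.arctan2(d[1],d[0])))
d=C[3]-C[0];print(np.linalg.norm(d),np.degrees(np.arctan2(d[1],d[0])));d=C[2]-C[1];print(np.linalg.norm(d),np.degrees(np.arctan2(d[1],d[0])));print(np.linalg.norm(C[1]-C[0]))
L=[f(*p,.045) for p in [(244,72),(458,130),(358,525),(146,473)]]; print('long',np.round(L,1),np.mean(L,0))
d=L[3]-L[0];print(np.linalg.norm(d),np.degrees(np.arctan2(d[1],d[0])))
d=L[1]-L[0];print(np.linalg.norm(d),np.degrees(np.arctan2(d[1],d[0])))
S=[f(*p,.09) for p in [(203,200),(422,222)]]; print('sq',np.round(S,1));d=S[1]-S[0];print(np.linalg.norm(d),np.degrees(np.arctan2(d[1],d[0])))
"
```

```text
[[416.5 319. ]
 [393.  330.4]
 [413.2 374.2]
 [436.2 364.3]] [414.7 347. ]
[[408.2 333.9]
 [414.7 347.4]
 [421.1 361. ]]
long axis ang 64.50505029660229
49.37825647757019 66.435242957285
48.32495643442797 65.2140102353914
26.07502862277308
long [[427.5 283.4]
 [368.4 298.6]
 [393.5 410.2]
 [456.1 394.5]] [411.35475016 346.67129636]
114.72939829186922 75.58381086700133
61.029500111005405 165.63411894265698
sq [[438.1 315.9]
 [382.7 321.3]]
55.721854091455604 174.4347908621764
```

```bash
python3 -c "
from h import *
print(get_state()['eef_pos'])
go([.4147,.3472,.156],np.radians(-115))"
```

```text
[0.43156707 0.38318144 0.35062919]
turn z total norm 0.1383 rows 2.9289410515347827
shift mm [3.970e+01 1.000e-01 1.946e+02] n 5 per row norm [0.0159 0.     0.0779] tot norm [7.950e-02 2.000e-04 3.893e-01] q6 -1.13
```

```bash
python3 -m inch '[[[0,0,0,0,0,0.0461,0],[0,0,0,0,0,0.0461,0],[0,0,0,0,0,0.0461,0],[0.04,0,0,0,0,0,0],[0.0395,0,0,0,0,0,0],[0,0,0.08,0,0,0,0],[0,0,0.08,0,0,0,0],[0,0,0.08,0,0,0,0],[0,0,0.07,0,0,0,0],[0,0,0.04,0,0,0,0],[0,0,0.025,0,0,0,0],[0,0,0.014,0,0,0,0],[0,0,0,0,0,0,0],[0,0,0,0,0,0,0]]]'
python3 -c "
from h import *
wsnap('s2');cv2.imwrite('pics/side2.png',cv2.resize(grab_frame('side')[150:300,80:280],None,fx=4,fy=4))"
```

```text
t: 6.3
eef_pos: [0.4148, 0.3489, 0.1571]
ee_rot: [-3.141, 0.001, -2.006]
force: [0.5, 0.4, 1.1]
width: 0.0876
```

View pics/s2.png

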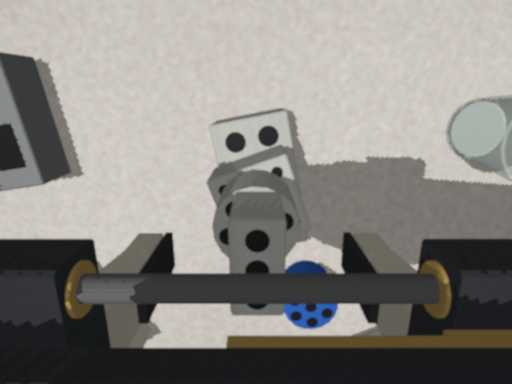

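View pics/side2.png

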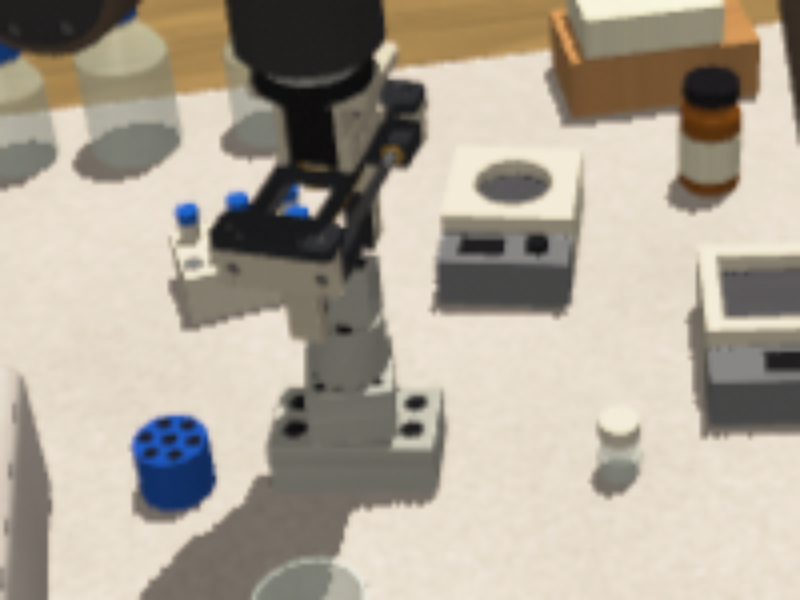

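The block sits centred and square between the open fingers, at column ~257 with the fingers at 140 and 375. Closing.

```bash
python3 -m inch '[[[0,0,0,0,0,0,1],[0,0,0,0,0,0,1],[0,0,0,0,0,0,1],[0,0,0,0,0,0,1],[0,0,0,0,0,0,1],[0,0,0,0,0,0,1],[0,0,0,0,0,0,1],[0,0,0,0,0,0,1]]]' 20
python3 -m inch '[[[0,0,-0.01,0,0,0,1],[0,0,-0.02,0,0,0,1],[0,0,-0.06,0,0,0,1],[0,0,-0.06,0,0,0,1],[0,0,0,0,0,0,1],[0,0,0,0,0,0,1]]]'
python3 -c "
from h import *
wsnap('s3')
go([.52,.0,.2],np.radians(-101.8))
go([.4053,-.3451,.2],np.radians(-101.8),frm=[.52,0,.2])"
```

```text
t: 7.2
eef_pos: [0.4142, 0.3487, 0.156]
ee_rot: [3.142, -0.0, -2.006]
force: [0.7, 0.4, 0.0]
width: 0.0292
t: 7.8
eef_pos: [0.4142, 0.349, 0.2322]
ee_rot: [3.141, 0.002, -2.006]
force: [-0.5, -0.6, -1.8]
width: 0.0262
turn z total norm -0.073 rows 1.5454093815322902
shift mm [ 319.4 -175.1   31.1] n 9 per row norm [ 0.071  -0.0389  0.0069] tot norm [ 0.6387 -0.3502  0.0621] q6 -0.21
turn z total norm -0.073 rows 1.5454093815322902
shift mm [361.3  41.7   0. ] n 9 per row norm [0.0803 0.0093 0.    ] tot norm [0.7225 0.0834 0.    ] q6 0.5
```

View pics/s3.png

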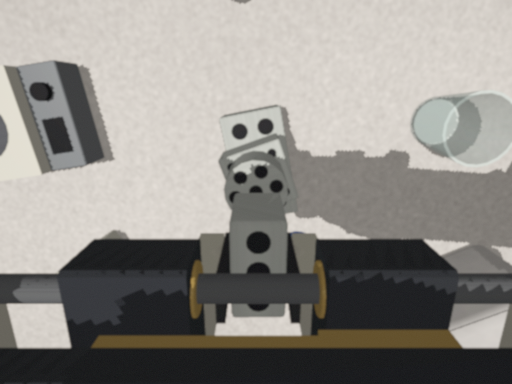

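```bash
python3 -m inch '[[[0,0,0,0,0,-0.0365,1],[0,0,0,0,0,-0.0365,1],[0.071,-0.0389,0.0069,0,0,0,1],[0.071,-0.0389,0.0069,0,0,0,1],[0.071,-0.0389,0.0069,0,0,0,1],[0.071,-0.0389,0.0069,0,0,0,1],[0.071,-0.0389,0.0069,0,0,0,1],[0.071,-0.0389,0.0069,0,0,0,1],[0.071,-0.0389,0.0069,0,0,0,1],[0.071,-0.0389,0.0069,0,0,0,1],[0.071,-0.0389,0.0069,0,0,0,1]]]'
python3 -m inch '[[[0.08,0.0093,0,0,0,0,1],[0.08,0.0093,0,0,0,0,1],[0.08,0.0093,0,0,0,0,1],[0.08,0.0093,0,0,0,0,1],[0.08,0.0093,0,0,0,0,1],[0.08,0.0093,0,0,0,0,1],[0.08,0.0093,0,0,0,0,1],[0.08,0.0093,0,0,0,0,1],[0.08,0.0093,0,0,0,0,1],[0,0,0,0,0,0,1],[0,0,0,0,0,0,1],[0,0,0,0,0,0,1]]]'
python3 -c "
from h import *
go([.4053,-.3451,.116],np.radians(-101.8))"
```

```text
t: 8.95
eef_pos: [0.5198, -0.0017, 0.1989]
ee_rot: [3.14, -0.001, -1.776]
force: [0.7, 1.2, -1.0]
width: 0.026
t: 10.15
eef_pos: [0.4055, -0.3432, 0.1993]
ee_rot: [3.14, 0.0, -1.776]
force: [-0.1, 0.6, -1.5]
width: 0.0259
turn z total norm 0.0001 rows 0.0017951571800233195
shift mm [ 1.9 -0.2 83.3] n 2 per row norm [ 0.0019 -0.0002  0.0833] tot norm [ 0.0039 -0.0004  0.1665] q6 0.5
```

```bash
python3 -m inch '[[[0,0,0.08,0,0,0,1],[0,0,0.08,0,0,0,1],[0,0,0.05,0,0,0,1],[0,0,0,0,0,0,1],[0,0,0,0,0,0,1]]]'
python3 -c "
from h import *
wsnap('p1')
cv2.imwrite('pics/top1.png',cv2.resize(grab_frame('top')[200:280,320:430],None,fx=6,fy=6))"
```

```text
t: 10.65
eef_pos: [0.4065, -0.3432, 0.0955]
ee_rot: [3.141, -0.0, -1.774]
force: [1.1, -1.4, -0.8]
width: 0.0259
```

View pics/p1.png

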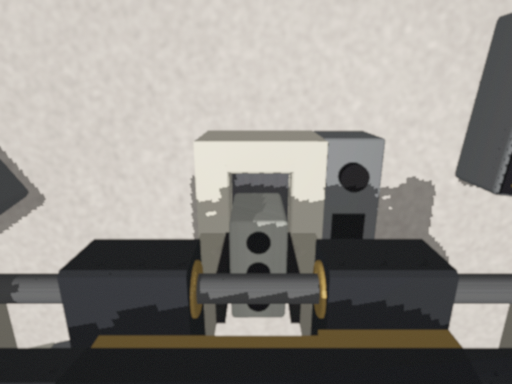

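```bash
python3 -m inch '[[[0,0,0.02,0,0,0,1],[0,0,0.02,0,0,0,1],[0,0,0.007,0,0,0,1],[0,0,0.004,0,0,0,1],[0,0,0.004,0,0,0,1],[0,0,0,0,0,0,1],[0,0,0,0,0,0,1]]]'
python3 -m inch '[[[0,0,0.002,0,0,0,1],[0,0,0,0,0,0,1]]]'
```

```text
t: 11.45
eef_pos: [0.4059, -0.3438, 0.0676]
ee_rot: [-3.141, -0.0, -1.776]
force: [0.1, 0.6, -1.7]
width: 0.0259
t: 11.65
eef_pos: [0.4061, -0.3439, 0.0668]
ee_rot: [-3.141, -0.0, -1.776]
force: [-0.3, 0.4, -0.8]
width: 0.0262
```

```bash
python3 -m inch '[[[0,0,0.001,0,0,0,1],[0,0,0,0,0,0,1]]]'; python3 -m inch '[[[0,0,0.001,0,0,0,1],[0,0,0,0,0,0,1]]]'; python3 -m inch '[[[0,0,0.001,0,0,0,1],[0,0,0,0,0,0,1]]]'
```

```text
t: 11.85
eef_pos: [0.4063, -0.3439, 0.0666]
ee_rot: [-3.141, -0.0, -1.776]
force: [-0.5, 1.7, 3.6]
width: 0.0259
t: 12.05
eef_pos: [0.4064, -0.3439, 0.0665]
ee_rot: [-3.14, -0.0, -1.776]
force: [-0.6, 2.5, 8.1]
width: 0.0259
t: 12.25
eef_pos: [0.4064, -0.344, 0.0664]
ee_rot: [-3.14, -0.001, -1.776]
force: [-1.6, 4.1, 12.6]
width: 0.0256
```

Contact with the floor at TCP z ≈ 0.0665. Releasing.

```bash
python3 -m inch '[[[0,0,-0.002,0,0,0,1],[0,0,0,0,0,0,0.3],[0,0,0,0,0,0,0],[0,0,0,0,0,0,0],[0,0,0,0,0,0,0],[0,0,0,0,0,0,0],[0,0,-0.05,0,0,0,0],[0,0,-0.09,0,0,0,0],[0,0,-0.09,0,0,0,0],[0,0,0,0,0,0,0],[0,0,0,0,0,0,0]]]'
python3 -c "
from h import *
wsnap('p2')
go([.53,.0,.27],-np.pi/2)
go([.4305,.384,.30],-np.pi/2,frm=[.53,0,.27])"
```

```text
t: 13.35
eef_pos: [0.4064, -0.3439, 0.1823]
ee_rot: [-3.139, -0.0, -1.777]
force: [0.5, -0.7, -0.3]
width: 0.0872
turn z total norm -0.0655 rows 1.3881029934308418
shift mm [-343.5 -124.4  -89.1] n 9 per row norm [-0.0763 -0.0276 -0.0198] tot norm [-0.687  -0.2488 -0.1781] q6 0.0
turn z total norm -0.0655 rows 1.3881029934308418
shift mm [-384.    99.5  -30. ] n 9 per row norm [-0.0853  0.0221 -0.0067] tot norm [-0.768  0.199 -0.06 ] q6 -0.73
```

View pics/p2.png

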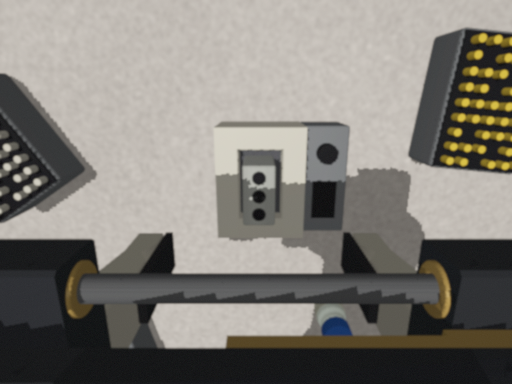

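Small block seated in its bay at (259,195) with gaps all round. Back to the stack.

```bash
python3 -m inch '[[[0,0,0,0,0,-0.0327,0],[0,0,0,0,0,-0.0327,0],[-0.0763,-0.0276,-0.0198,0,0,0,0],[-0.0763,-0.0276,-0.0198,0,0,0,0],[-0.0763,-0.0276,-0.0198,0,0,0,0],[-0.0763,-0.0276,-0.0198,0,0,0,0],[-0.0763,-0.0276,-0.0198,0,0,0,0],[-0.0763,-0.0276,-0.0198,0,0,0,0],[-0.0763,-0.0276,-0.0198,0,0,0,0],[-0.0763,-0.0276,-0.0198,0,0,0,0],[-0.0763,-0.0276,-0.0198,0,0,0,0]]]'
python3 -m inch '[[[-0.0853,0.0221,-0.0067,0,0,0,0],[-0.0853,0.0221,-0.0067,0,0,0,0],[-0.0853,0.0221,-0.0067,0,0,0,0],[-0.0853,0.0221,-0.0067,0,0,0,0],[-0.0853,0.0221,-0.0067,0,0,0,0],[-0.0853,0.0221,-0.0067,0,0,0,0],[-0.0853,0.0221,-0.0067,0,0,0,0],[-0.0853,0.0221,-0.0067,0,0,0,0],[-0.0853,0.0221,-0.0067,0,0,0,0],[0,0,0,0,0,0,0],[0,0,0,0,0,0,0],[0,0,0,0,0,0,0]]]'
python3 -c "
from h import *
ci,im=wsnap('s4')
a=cv2.resize(im[60:210,200:350],None,fx=4,fy=4,interpolation=cv2.INTER_CUBIC);cv2.imwrite('pics/s4c.png',a)"
```

```text
t: 14.5
eef_pos: [0.5297, 0.0012, 0.2689]
ee_rot: [3.139, -0.001, -1.571]
force: [0.5, -1.1, 0.0]
width: 0.0877
t: 15.7
eef_pos: [0.4305, 0.3827, 0.299]
ee_rot: [3.14, -0.002, -1.571]
force: [0.0, -0.9, -0.1]
width: 0.0876
```

View pics/s4c.png

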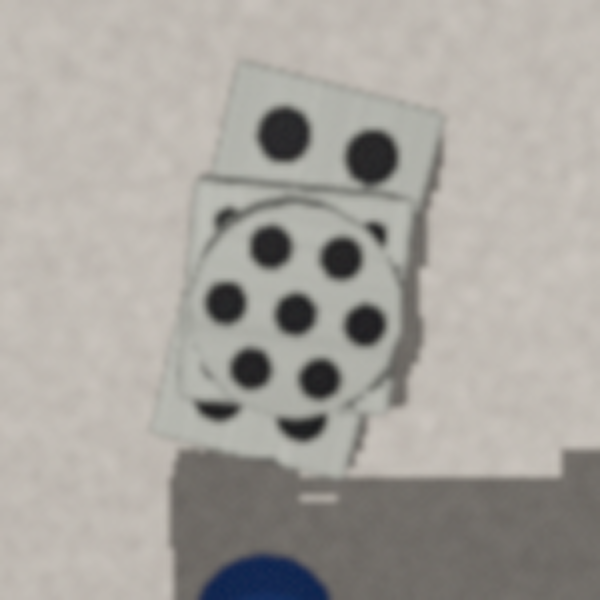

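```bash
python3 -c "
from h import *
ci,im=load('s4')
f=lambda x,y,z: toplane(ci,200+x/4-.4,60+y/4-.4,z)[:2]*1000
print(f(296,314,.135))
W=[f(*p,.135) for p in [(271,247),(342,258),(226,303),(366,325),(251,369),(320,379)]];print(np.mean(W,0), 'dia',np.linalg.norm(f(186,315,.135)-f(404,315,.135)))
S=[f(*p,.09) for p in [(203,175),(415,198),(386,410),(182,392)]];print('sq',np.round(S,1),np.mean(S,0))
c=f(296,314,.135)/1000
go([c[0],c[1],.1115],-np.pi/2)
"
```

```text
[414.71768661 345.80746944]
[414.71955701 345.81827255] dia 52.37810656229593
sq [[437.8 315. ]
 [381.2 320.9]
 [387.  378.5]
 [444.  373.4]] [412.4746922  346.95401606]
turn z total norm -0.0003 rows 0.0064394827107713245
shift mm [ 36.6  16.1 188. ] n 5 per row norm [0.0147 0.0064 0.0752] tot norm [0.0733 0.0322 0.376 ] q6 -0.7
```

```bash
python3 -m inch '[[[0.0367,0.0161,0,0,0,0,0],[0.0366,0.0161,0,0,0,0,0],[0,0,0.08,0,0,0,0],[0,0,0.08,0,0,0,0],[0,0,0.08,0,0,0,0],[0,0,0.07,0,0,0,0],[0,0,0.04,0,0,0,0],[0,0,0.02,0,0,0,0],[0,0,0.006,0,0,0,0],[0,0,0,0,0,0,0],[0,0,0,0,0,0,0],[0,0,0,0,0,0,1],[0,0,0,0,0,0,1],[0,0,0,0,0,0,1],[0,0,0,0,0,0,1],[0,0,0,0,0,0,1],[0,0,0,0,0,0,1],[0,0,0,0,0,0,1]]]' 25
python3 -c "
from h import *
wsnap('s5')"
```

```text
t: 17.55
eef_pos: [0.4147, 0.3469, 0.1123]
ee_rot: [-3.141, 0.0, -1.571]
force: [0.6, 0.5, 0.7]
width: 0.0516
```

View pics/s5.png

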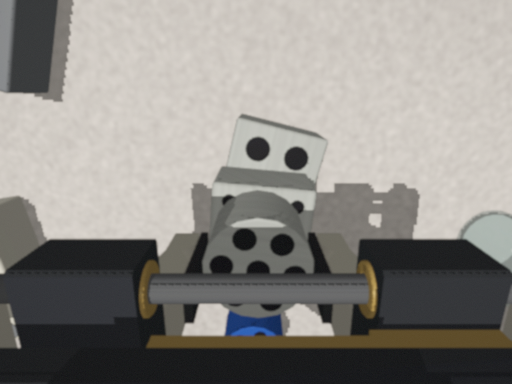

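```bash
python3 -m inch '[[[0,0,-0.01,0,0,0,1],[0,0,-0.02,0,0,0,1],[0,0,-0.07,0,0,0,1],[0,0,-0.08,0,0,0,1],[0.0437,-0.0667,0,0,0,0,1],[0.0437,-0.0667,0,0,0,0,1],[0.0437,-0.0667,0,0,0,0,1],[0.0437,-0.0667,0,0,0,0,1],[0.0437,-0.0667,0,0,0,0,1],[0.0437,-0.0667,0,0,0,0,1],[0.0437,-0.0667,0,0,0,0,1],[0,0,0,0,0,0,1],[0,0,0.08,0,0,0,1],[0,0,0.08,0,0,0,1],[0,0,0.04,0,0,0,1],[0,0,0,0,0,0,1],[0,0,0,0,0,0,1]]]'
python3 -c "
from h import *
wsnap('p3')"
```

```text
t: 19.3
eef_pos: [0.6484, 0.1941, 0.1033]
ee_rot: [-3.141, -0.0, -1.57]
force: [0.8, 0.5, -0.6]
width: 0.0513
```

View pics/p3.png

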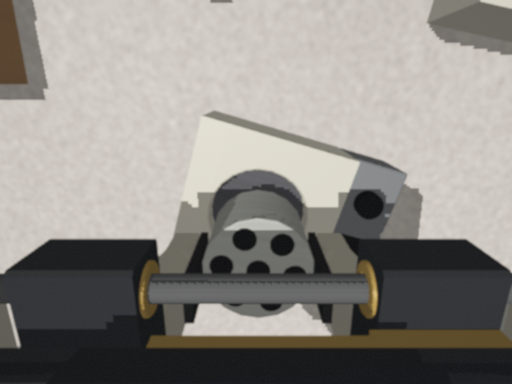

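```bash
python3 -m inch '[[[0,0,0.03,0,0,0,1],[0,0,0.025,0,0,0,1],[0,0,0.008,0,0,0,1],[0,0,0.003,0,0,0,1],[0,0,0.002,0,0,0,1],[0,0,0,0,0,0,1],[0,0,0,0,0,0,1]]]'
python3 -m inch '[[[0,0,0.001,0,0,0,1],[0,0,0,0,0,0,1]]]'; python3 -m inch '[[[0,0,0.001,0,0,0,1],[0,0,0,0,0,0,1]]]'; python3 -m inch '[[[0,0,0.001,0,0,0,1],[0,0,0,0,0,0,1]]]'
```

```text
t: 20.05
eef_pos: [0.6483, 0.1939, 0.0686]
ee_rot: [-3.141, 0.0, -1.571]
force: [-0.1, 0.2, -1.7]
width: 0.051
t: 20.25
eef_pos: [0.6481, 0.1939, 0.068]
ee_rot: [-3.141, 0.0, -1.571]
force: [-0.1, 0.0, -2.2]
width: 0.051
t: 20.45
eef_pos: [0.6481, 0.1939, 0.0674]
ee_rot: [-3.141, 0.0, -1.571]
force: [-0.4, 0.7, -1.1]
width: 0.0511
t: 20.65
eef_pos: [0.6482, 0.1939, 0.0674]
ee_rot: [-3.141, 0.0, -1.571]
force: [-2.6, -0.4, 4.5]
width: 0.0513
```

```bash
python3 -m inch '[[[0,0,0,0,0,0,0.3],[0,0,0,0,0,0,0],[0,0,0,0,0,0,0],[0,0,0,0,0,0,0],[0,0,0,0,0,0,0],[0,0,-0.05,0,0,0,0],[0,0,-0.09,0,0,0,0],[0,0,-0.09,0,0,0,0],[0,0,0,0,0,0,0],[0,0,0,0,0,0,0]]]'
python3 -c "
from h import *
wsnap('p4')
go([.4305,.384,.28],-np.pi/2)"
```

```text
t: 21.65
eef_pos: [0.6486, 0.1942, 0.1834]
ee_rot: [-3.139, 0.002, -1.571]
force: [-0.2, -0.3, -1.6]
width: 0.0877
turn z total norm -0.0001 rows 0.002750299141750935
shift mm [-190.2  217.3  -98.2] n 7 per row norm [-0.0543  0.0621 -0.0281] tot norm [-0.3803  0.4346 -0.1964] q6 -0.73
```

View pics/p4.png

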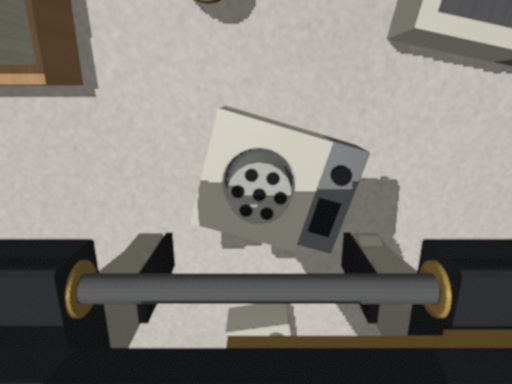

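Round block seated, at (259,195) inside the circular bay. Next is the square block.

```bash
python3 -m inch '[[[-0.0543,0.0621,-0.0281,0,0,0,0],[-0.0543,0.0621,-0.0281,0,0,0,0],[-0.0543,0.0621,-0.0281,0,0,0,0],[-0.0543,0.0621,-0.0281,0,0,0,0],[-0.0543,0.0621,-0.0281,0,0,0,0],[-0.0543,0.0621,-0.0281,0,0,0,0],[-0.0543,0.0621,-0.0281,0,0,0,0],[0,0,0,0,0,0,0],[0,0,0,0,0,0,0],[0,0,0,0,0,0,0]]]'
python3 -c "
from h import *
ci,im=wsnap('s6')
a=cv2.resize(im[60:210,200:350],None,fx=4,fy=4,interpolation=cv2.INTER_CUBIC);cv2.imwrite('pics/s6c.png',a)"
```

```text
t: 22.7
eef_pos: [0.4307, 0.3832, 0.2787]
ee_rot: [3.14, -0.002, -1.571]
force: [0.7, -0.2, -0.8]
width: 0.0875
```

View pics/s6c.png

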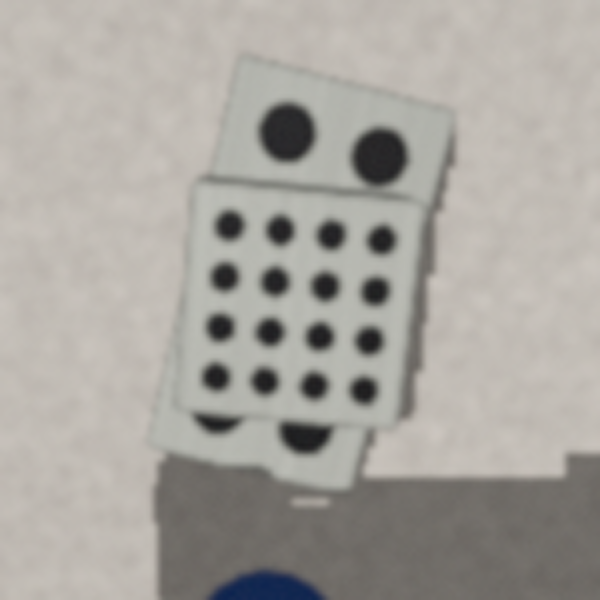

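```bash
python3 -c "
from h import *
ci,im=load('s6')
f=lambda x,y,z: toplane(ci,200+x/4-.4,60+y/4-.4,z)[:2]*1000
W=[f(*p,.09) for p in [(230,225),(382,240),(363,390),(216,377)]];c=np.mean(W,0);print(np.round(W,1),c)
for a,b in[(0,1),(3,2),(0,3),(1,2)]:
  d=W[b]-W[a];print(np.linalg.norm(d),np.degrees(np.arctan2(d[1],d[0])))
S=[f(*p,.09) for p in [(194,177),(424,203),(398,427),(172,406)]];print(np.round(S,1),np.mean(S,0))
L=[f(*p,.045) for p in [(240,52),(455,110),(351,490),(148,443)]]; print('long',np.round(L,1),np.mean(L,0))
for a,b in[(0,1),(3,2),(0,3),(1,2)]:
  d=L[b]-L[a];print(np.linalg.norm(d),np.degrees(np.arctan2(d[1],d[0])))
c/=1000
go([c[0],c[1],.0665],np.radians(-95.5))
"
```

```text
[[430.7 327.1]
 [392.  330.8]
 [395.7 369.5]
 [434.4 366. ]] [413.20487647 348.33574237]
38.871636887858344 174.49754905548954
38.79754504631623 174.8950952206025
39.09837816158259 84.59456413485306
38.82912891644751 84.48452975367073
[[439.7 315.3]
 [381.7 321.6]
 [386.2 379.4]
 [446.  373.7]] [413.40472092 347.515785  ]
long [[427.9 283.4]
 [367.7 298.7]
 [394.  408.8]
 [455.4 394.1]] [411.26134894 346.23880986]
62.122300574243965 165.75587035167575
63.12886331912349 166.5991950132202
114.09188772526184 76.07742482153442
113.17282762841401 76.58619207015268
turn z total norm 0.0302 rows 0.6391265812058223
shift mm [ 36.1  14.4 212.3] n 5 per row norm [0.0145 0.0058 0.0849] tot norm [0.0723 0.0288 0.4246] q6 -0.8
```

```bash
python3 -m inch '[[[0,0,0,0,0,0.0302,0],[0.0367,0.0144,0,0,0,0,0],[0.036,0.0144,0,0,0,0,0],[0,0,0.09,0,0,0,0],[0,0,0.09,0,0,0,0],[0,0,0.09,0,0,0,0],[0,0,0.08,0,0,0,0],[0,0,0.04,0,0,0,0],[0,0,0.02,0,0,0,0],[0,0,0.0146,0,0,0,0],[0,0,0,0,0,0,0],[0,0,0,0,0,0,0],[0,0,0,0,0,0,1],[0,0,0,0,0,0,1],[0,0,0,0,0,0,1],[0,0,0,0,0,0,1],[0,0,0,0,0,0,1],[0,0,0,0,0,0,1]]]' 30
python3 -c "
from h import *
wsnap('s7')
go([.6679,-.1863,.2],np.radians(-87.4))"
```

```text
t: 24.55
eef_pos: [0.413, 0.3493, 0.0682]
ee_rot: [-3.141, 0.0, -1.666]
force: [-1.2, -0.5, 3.6]
width: 0.0599
turn z total norm -0.0446 rows 0.9449605910522472
shift mm [ 546.6 -230.3 -131.8] n 14 per row norm [ 0.0781 -0.0329 -0.0188] tot norm [ 1.0932 -0.4606 -0.2637] q6 0.32
```

View pics/s7.png

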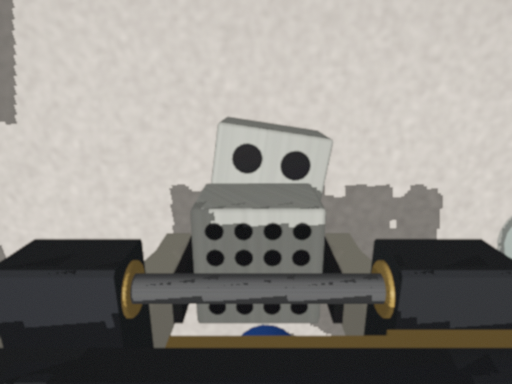

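```bash
python3 -m inch '[[[0,0,-0.01,0,0,0,1],[0,0,-0.02,0,0,0,1],[0,0,-0.06,0,0,0,1],[0,0,-0.08,0,0,0,1],[0,0,-0.08,0,0,0,1],[0,0,-0.014,0,0,-0.0446,1],[0.0839,-0.0354,0,0,0,0,1],[0.0839,-0.0354,0,0,0,0,1],[0.0839,-0.0354,0,0,0,0,1],[0.0839,-0.0354,0,0,0,0,1],[0.0839,-0.0354,0,0,0,0,1],[0.0839,-0.0354,0,0,0,0,1],[0.0839,-0.0354,0,0,0,0,1],[0.0839,-0.0354,0,0,0,0,1],[0.0839,-0.0354,0,0,0,0,1],[0.0839,-0.0354,0,0,0,0,1],[0.0839,-0.0354,0,0,0,0,1],[0.0839,-0.0354,0,0,0,0,1],[0.0839,-0.0354,0,0,0,0,1],[0,0,0,0,0,0,1]]]'
python3 -m inch '[[[0,0,0.05,0,0,0,1],[0,0,0.08,0,0,0,1],[0,0,0.06,0,0,0,1],[0,0,0,0,0,0,1],[0,0,0,0,0,0,1]]]'
python3 -c "
from h import *
wsnap('p5')
go([.6679,-.1863,.068],np.radians(-87.4))"
```

```text
t: 26.6
eef_pos: [0.6681, -0.1903, 0.1987]
ee_rot: [3.14, -0.001, -1.53]
force: [-1.0, 0.8, -3.5]
width: 0.0597
t: 27.1
eef_pos: [0.6674, -0.1854, 0.1054]
ee_rot: [3.141, -0.001, -1.525]
force: [0.7, -0.1, -2.2]
width: 0.0596
turn z total norm 0.0001 rows 0.0025573323197574456
shift mm [ 0.8  0.6 38.7] n 1 per row norm [0.0017 0.0012 0.0774] tot norm [0.0017 0.0012 0.0774] q6 0.32
```

View pics/p5.png

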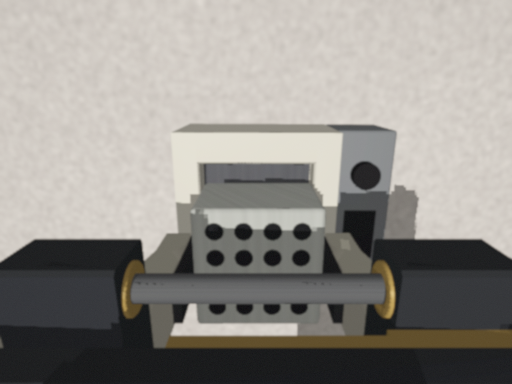

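```bash
python3 -m inch '[[[0,0,0.03,0,0,0,1],[0,0,0.025,0,0,0,1],[0,0,0.008,0,0,0,1],[0,0,0.004,0,0,0,1],[0,0,0.002,0,0,0,1],[0,0,0,0,0,0,1],[0,0,0,0,0,0,1]]]'
python3 -m inch '[[[0,0,0.001,0,0,0,1],[0,0,0,0,0,0,1]]]'; python3 -m inch '[[[0,0,0.001,0,0,0,1],[0,0,0,0,0,0,1]]]'; python3 -m inch '[[[0,0,0.001,0,0,0,1],[0,0,0,0,0,0,1]]]'
```

```text
t: 27.85
eef_pos: [0.6677, -0.1854, 0.0707]
ee_rot: [-3.141, -0.0, -1.526]
force: [-0.7, 0.5, -2.5]
width: 0.06
t: 28.05
eef_pos: [0.6674, -0.1854, 0.07]
ee_rot: [-3.141, 0.0, -1.526]
force: [0.4, 0.5, -2.6]
width: 0.0596
t: 28.25
eef_pos: [0.6674, -0.1853, 0.0693]
ee_rot: [3.142, -0.0, -1.526]
force: [0.4, 0.1, -3.7]
width: 0.0597
t: 28.45
eef_pos: [0.6673, -0.1853, 0.0687]
ee_rot: [3.141, 0.0, -1.526]
force: [0.1, -0.4, -3.4]
width: 0.0595
```

```bash
python3 -m inch '[[[0,0,0.001,0,0,0,1],[0,0,0,0,0,0,1]]]'; python3 -m inch '[[[0,0,0.001,0,0,0,1],[0,0,0,0,0,0,1]]]'; python3 -m inch '[[[0,0,0.001,0,0,0,1],[0,0,0,0,0,0,1]]]'; python3 -m inch '[[[0,0,0.001,0,0,0,1],[0,0,0,0,0,0,1]]]'
```

```text
t: 28.65
eef_pos: [0.6674, -0.1854, 0.0683]
ee_rot: [3.142, -0.0, -1.526]
force: [0.3, 0.8, -2.3]
width: 0.0601
t: 28.85
eef_pos: [0.6674, -0.1854, 0.0682]
ee_rot: [-3.141, -0.0, -1.526]
force: [-2.1, 1.8, 1.4]
width: 0.0593
t: 29.05
eef_pos: [0.6674, -0.1854, 0.0682]
ee_rot: [-3.141, -0.0, -1.525]
force: [-3.6, 1.8, 5.1]
width: 0.0598
t: 29.25
eef_pos: [0.6674, -0.1854, 0.0682]
ee_rot: [-3.141, -0.0, -1.525]
force: [-4.8, 3.0, 9.0]
width: 0.0599
```

```bash
python3 -m inch '[[[0,0,0,0,0,0,0.3],[0,0,0,0,0,0,0],[0,0,0,0,0,0,0],[0,0,0,0,0,0,0],[0,0,0,0,0,0,0],[0,0,-0.05,0,0,0,0],[0,0,-0.09,0,0,0,0],[0,0,-0.09,0,0,0,0],[0,0,0,0,0,0,0],[0,0,0,0,0,0,0]]]'
python3 -c "
from h import *
wsnap('p6')
go([.4305,.395,.25],np.radians(-104))"
```

```text
t: 30.25
eef_pos: [0.6681, -0.1853, 0.1835]
ee_rot: [-3.138, -0.0, -1.526]
force: [-0.2, 0.9, -0.2]
width: 0.0876
turn z total norm 0.092 rows 1.9492604716643873
shift mm [-505.7  370.   -68.2] n 15 per row norm [-0.0674  0.0493 -0.0091] tot norm [-1.0115  0.74   -0.1364] q6 -0.99
```

View pics/p6.png

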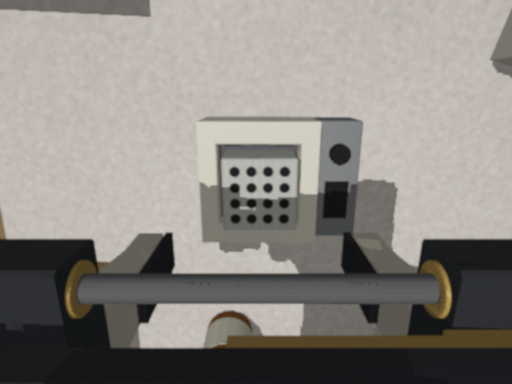

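Square block seated, wells centred on (259,195). Returning for the long block.

```bash
python3 -m inch '[[[0,0,0,0,0,0.046,0],[0,0,0,0,0,0.046,0],[-0.0674,0.0493,-0.0091,0,0,0,0],[-0.0674,0.0493,-0.0091,0,0,0,0],[-0.0674,0.0493,-0.0091,0,0,0,0],[-0.0674,0.0493,-0.0091,0,0,0,0],[-0.0674,0.0493,-0.0091,0,0,0,0],[-0.0674,0.0493,-0.0091,0,0,0,0],[-0.0674,0.0493,-0.0091,0,0,0,0],[-0.0674,0.0493,-0.0091,0,0,0,0],[-0.0674,0.0493,-0.0091,0,0,0,0],[-0.0674,0.0493,-0.0091,0,0,0,0],[-0.0674,0.0493,-0.0091,0,0,0,0],[-0.0674,0.0493,-0.0091,0,0,0,0],[-0.0674,0.0493,-0.0091,0,0,0,0],[-0.0674,0.0493,-0.0091,0,0,0,0],[-0.0674,0.0493,-0.0091,0,0,0,0],[0,0,0,0,0,0,0],[0,0,0,0,0,0,0],[0,0,0,0,0,0,0]]]'
python3 -c "
from h import *
ci,im=wsnap('s8')
a=cv2.resize(im[60:240,180:360],None,fx=3.3,fy=3.3,interpolation=cv2.INTER_CUBIC);cv2.imwrite('pics/s8c.png',a)"
```

```text
t: 32.3
eef_pos: [0.4305, 0.3936, 0.2489]
ee_rot: [3.141, -0.002, -1.815]
force: [0.7, 0.8, 0.9]
width: 0.0875
```

View pics/s8c.png

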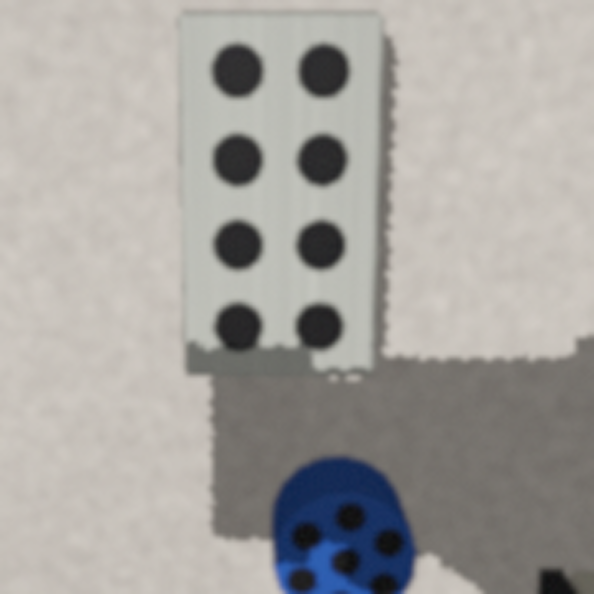

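```bash
python3 -c "
from h import *
ci,im=load('s8')
f=lambda x,y,z: toplane(ci,180+x/3.3-.35,60+y/3.3-.35,z)[:2]*1000
W=[f(*p,.045) for p in [(238,70),(324,70),(319,326),(238,327)]];c=np.mean(W,0);print(np.round(W,1),c)
for a,b in[(0,1),(3,2),(0,3),(1,2)]:
  d=W[b]-W[a];print(np.linalg.norm(d),np.degrees(np.arctan2(d[1],d[0])))
c/=1000
go([c[0],c[1],.0215],np.radians(-103.9))
"
```

```text
[[414.3 304.7]
 [388.3 311.1]
 [408.  389.6]
 [434.3 383.4]] [411.2280972 347.1807585]
26.814825088080987 166.04387682853664
26.98609142168369 166.7540127033845
81.22417573700838 75.75204086940475
80.88902899330863 75.87067689451082
turn z total norm -0.0007 rows 0.01468079016843929
shift mm [ 49.6   7.8 227.7] n 6 per row norm [0.0165 0.0026 0.0759] tot norm [0.0992 0.0157 0.4554] q6 -0.94
```

```bash
python3 -m inch '[[[0.05,0.0079,0,0,0,0,0],[0.05,0.0079,0,0,0,0,0],[0,0,0.09,0,0,0,0],[0,0,0.09,0,0,0,0],[0,0,0.09,0,0,0,0],[0,0,0.08,0,0,0,0],[0,0,0.06,0,0,0,0],[0,0,0.03,0,0,0,0],[0,0,0.0154,0,0,0,0],[0,0,0,0,0,0,0],[0,0,0,0,0,0,0],[0,0,0,0,0,0,1],[0,0,0,0,0,0,1],[0,0,0,0,0,0,1],[0,0,0,0,0,0,1],[0,0,0,0,0,0,1]]]' 45
python3 -m inch '[[[0,0,-0.01,0,0,0,1],[0,0,-0.02,0,0,0,1],[0,0,-0.06,0,0,0,1],[0,0,-0.09,0,0,0,1],[0,0,-0.09,0,0,0,1],[0,0,-0.06,0,0,0,1],[0,0,0,0,0,0,1],[0,0,0,0,0,0,1]]]'
python3 -c "
from h import *
wsnap('s9')
go([.4632,.0012,.17],np.radians(-101.1))"
```

```text
t: 33.95
eef_pos: [0.4112, 0.3482, 0.0229]
ee_rot: [-3.141, 0.001, -1.814]
force: [-1.0, -0.9, 6.2]
width: 0.0635
t: 34.75
eef_pos: [0.4102, 0.3474, 0.1871]
ee_rot: [3.141, 0.0, -1.815]
force: [-0.8, -0.2, -7.1]
width: 0.0639
turn z total norm -0.0162 rows 0.3426707980034048
shift mm [ 328.9 -118.9   15.9] n 8 per row norm [ 0.0822 -0.0297  0.004 ] tot norm [ 0.6578 -0.2378  0.0319] q6 -0.2
```

View pics/s9.png

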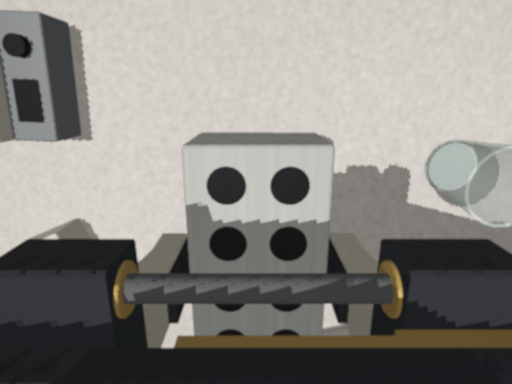

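```bash
python3 -m inch '[[[0,0,0,0,0,-0.0162,1],[0.082,-0.0297,0,0,0,0,1],[0.082,-0.0297,0,0,0,0,1],[0.082,-0.0297,0,0,0,0,1],[0.082,-0.0297,0,0,0,0,1],[0.082,-0.0297,0,0,0,0,1],[0.082,-0.0297,0,0,0,0,1],[0.082,-0.0297,0,0,0,0,1],[0.082,-0.0297,0,0,0,0,1],[0,0,0,0,0,0,1],[0,0,0.08,0,0,0,1],[0,0,0.06,0,0,0,1],[0,0,0.02,0,0,0,1],[0,0,0,0,0,0,1],[0,0,0,0,0,0,1],[0,0,0,0,0,0,1]]]'
python3 -c "
from h import *
wsnap('p7')
go([.4632,.0012,.068],np.radians(-101.1))"
```

```text
t: 36.4
eef_pos: [0.4656, 0.0037, 0.1086]
ee_rot: [-3.14, 0.001, -1.763]
force: [0.2, -1.0, -6.5]
width: 0.0638
turn z total norm 0.0004 rows 0.008765274669155056
shift mm [ 2.9  1.8 40.6] n 1 per row norm [0.0058 0.0036 0.0813] tot norm [0.0058 0.0036 0.0813] q6 -0.2
```

View pics/p7.png

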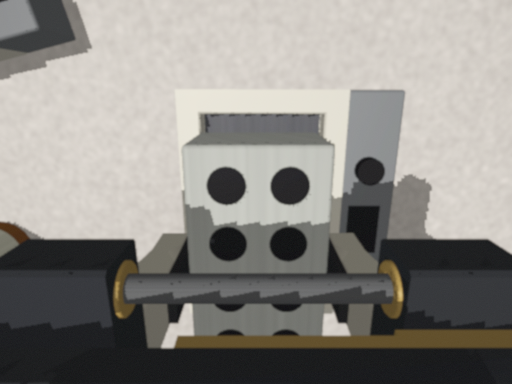

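```bash
python3 -m inch '[[[0.0038,0.0036,0,0,0,0,1],[0,0,0,0,0,0,1],[0,0,0.03,0,0,0,1],[0,0,0.02,0,0,0,1],[0,0,0.012,0,0,0,1],[0,0,0.008,0,0,0,1],[0,0,0.004,0,0,0,1],[0,0,0,0,0,0,1],[0,0,0,0,0,0,1]]]'
python3 -m inch '[[[0,0,0.001,0,0,0,1],[0,0,0,0,0,0,1]]]'; python3 -m inch '[[[0,0,0.001,0,0,0,1],[0,0,0,0,0,0,1]]]'; python3 -m inch '[[[0,0,0.001,0,0,0,1],[0,0,0,0,0,0,1]]]'
```

```text
t: 37.35
eef_pos: [0.4627, 0.0018, 0.0706]
ee_rot: [-3.141, 0.0, -1.764]
force: [0.1, -0.4, -6.5]
width: 0.0636
t: 37.55
eef_pos: [0.4626, 0.0017, 0.07]
ee_rot: [-3.141, 0.0, -1.764]
force: [-0.1, -0.1, -7.2]
width: 0.0636
t: 37.75
eef_pos: [0.4625, 0.0017, 0.0694]
ee_rot: [-3.142, 0.0, -1.764]
force: [-0.4, -0.3, -7.2]
width: 0.0635
t: 37.95
eef_pos: [0.4624, 0.0017, 0.0688]
ee_rot: [3.142, -0.0, -1.764]
force: [0.2, -0.2, -7.3]
width: 0.0637
```

```bash
python3 -m inch '[[[0,0,0.001,0,0,0,1],[0,0,0,0,0,0,1]]]'; python3 -m inch '[[[0,0,0.001,0,0,0,1],[0,0,0,0,0,0,1]]]'; python3 -m inch '[[[0,0,0.001,0,0,0,1],[0,0,0,0,0,0,1]]]'; python3 -m inch '[[[0,0,0.001,0,0,0,1],[0,0,0,0,0,0,1]]]'; python3 -m inch '[[[0,0,0.001,0,0,0,1],[0,0,0,0,0,0,1]]]'
```

```text
t: 38.15
eef_pos: [0.4624, 0.0017, 0.0683]
ee_rot: [3.141, -0.0, -1.764]
force: [0.5, -0.8, -6.4]
width: 0.0638
t: 38.35
eef_pos: [0.4625, 0.0017, 0.0679]
ee_rot: [-3.141, 0.0, -1.764]
force: [-1.8, 0.7, -4.3]
width: 0.0635
t: 38.55
eef_pos: [0.4625, 0.0017, 0.0679]
ee_rot: [-3.141, 0.0, -1.764]
force: [-4.1, 0.8, 4.8]
width: 0.0636
t: 38.75
eef_pos: [0.4625, 0.0017, 0.0679]
ee_rot: [-3.141, 0.0, -1.764]
force: [-7.3, 1.1, 12.8]
width: 0.0637
t: 38.95
eef_pos: [0.4625, 0.0017, 0.0679]
ee_rot: [-3.141, -0.0, -1.763]
force: [-10.0, 1.5, 19.1]
width: 0.0637
```

Seated on the floor. Releasing and rising.

```bash
python3 -m inch '[[[0,0,-0.002,0,0,0,1],[0,0,0,0,0,0,0.3],[0,0,0,0,0,0,0],[0,0,0,0,0,0,0],[0,0,0,0,0,0,0],[0,0,0,0,0,0,0],[0,0,-0.05,0,0,0,0],[0,0,-0.09,0,0,0,0],[0,0,-0.09,0,0,0,0],[-0.09,0,-0.04,0,0,0,0],[-0.09,0,-0.04,0,0,0,0],[-0.09,0,-0.04,0,0,0,0],[-0.09,0,-0.04,0,0,0,0],[-0.09,0,-0.04,0,0,0,0],[-0.09,0,-0.04,0,0,0,0],[0,0,0,0,0,0,0],[0,0,0,0,0,0,0]]]'
python3 -c "
from h import *
cv2.imwrite('pics/top9.png',grab_frame('top'));cv2.imwrite('pics/side9.png',grab_frame('side'))
a=cv2.imread('pics/top9.png')
cv2.imwrite('pics/top9c.png',cv2.resize(a[130:290,120:420],None,fx=2.6,fy=2.6,interpolation=cv2.INTER_CUBIC))
wsnap('w9')"
```

```text
t: 40.65
eef_pos: [0.5142, 0.2677, 0.3018]
ee_rot: [3.141, -0.0, -1.762]
force: [-0.3, -0.5, -0.6]
width: 0.0879
```

View pics/top9c.png

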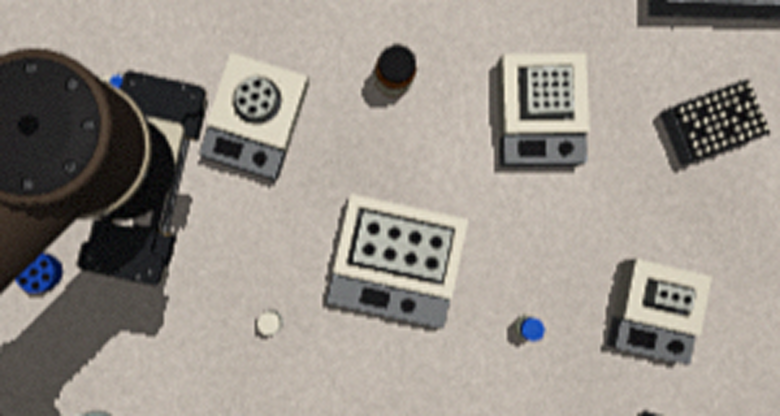

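View pics/side9.png

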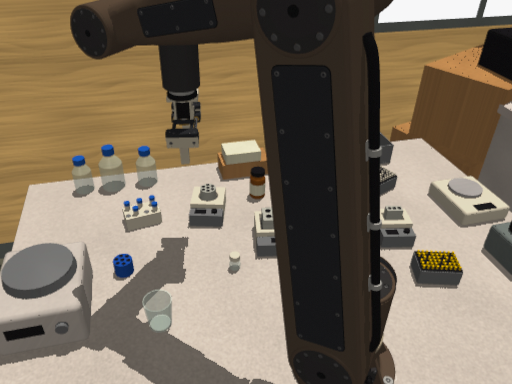

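View pics/w9.png

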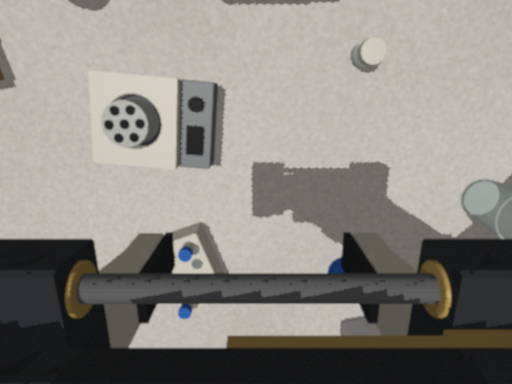

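All four blocks stand in their bays in the top view (crop (256,98), (552,90), (402,244) and (670,295)), clear of the walls. One numeric check that the bottle and rack haven't moved.

```bash
python3 -c "
from h import *
a=cv2.imread('pics/side0.png').astype(int);b=cv2.imread('pics/side9.png').astype(int)
for n,s in [('rack',np.s_[192:232,120:163]),('bottle',np.s_[165:200,247:268])]: print(n,abs(a[s]-b[s]).max(), abs(a[s]-b[s]).mean())
print(job_done())"
```

```text
rack 184 29.72732558139535
bottle 36 15.37641723356009
the job is handed in; nothing more can be done
None
```

```bash
python3 -c "
from h import *
a=cv2.imread('pics/side0.png');b=cv2.imread('pics/side9.png')
for n,(y0,y1,x0,x1) in dict(rack=(195,232,120,163),bottle=(165,200,247,268),decoy=(252,278,110,136),topbottles=(145,192,70,115)).items():
  r=cv2.matchTemplate(b[y0-8:y1+8,x0-8:x1+8],a[y0:y1,x0:x1],cv2.TM_CCOEFF_NORMED);print(n,cv2.minMaxLoc(r)[1],np.array(cv2.minMaxLoc(r)[3])-8)
cv2.imwrite('pics/cmp.png',np.hstack([cv2.resize(i[150:240,110:280],None,fx=2.3,fy=2.3) for i in(a,b)]))"
```

```text
rack 0.8955193161964417 [0 0]
bottle 0.9993189573287964 [0 0]
decoy 0.9933105111122131 [0 0]
topbottles 0.9998383522033691 [0 0]
```

View pics/cmp.png

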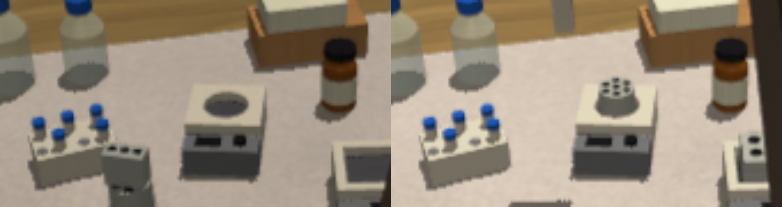

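All four blocks are out of the stack and seated in their matching heaters. I took them top to bottom (small, round, square, long), lowered each until the wrist force showed contact with the bay floor, then released it. I handed the job in at about 41 s with the gripper open and clear of everything.

**Blocks:** The last top view shows every block upright in its bay, clear of the walls.

**Bottle and rack:** I ran the numeric before/after check in the same step as the hand-in, so I only read its result afterwards. It showed large differences in the side view (mean 15 for the bottle, 30 for the rack). Matching the images then gave zero pixel shift for both. The match score was 0.999 for the bottle and 0.90 for the rack. The rack scores lower because the stack overlapped its corner in the first picture; the bottle's difference looks like a change in lighting.

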